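# Zero the cooker's whistle counter

## Robot

A 6-joint arm with a two-finger parallel gripper is mounted at the origin on the work surface. World frame = base frame: x ahead of the robot, y to its left, z up, the work surface at z = 0. Lengths are in m, angles in rad, forces in N, time in s.
With the tool pointing down it reaches from about 0.425 to 1.125 m from the base axis. Payload 14.9 kg.
Tool frame: the origin (TCP) lies at the very end of the fingers, on their centre line; the grasp point (between the pads) lies robot.tcp_to_grasp behind it (robot.tcp_to_grasp is the distance from the TCP to the grasp point, in m); x points along the fingers, z is the direction in which the jaws open and shut, and the axes are right-handed (so a half turn about x gives the same grasp; the last joint's range is limited). The gripper opens to 91 mm and grips with 3 to 60 N. Pads are 32 mm wide; open, the fingers measure 118 mm over their backs; the gripper's body (76 mm by 178 mm) begins 60 mm behind the grasp point.
Start: joints at [1.289, 0.379, 1.734, -0, 1.028, -0.033], TCP at [0.172, 0.678, 0.214] pointing down, gripper open.
Joint ranges: [-2.77, 2.77], [-0.74, 2.19], [0, 2.66], [-1.06, 4.2], [0.31, 2.87], [-3.08, 3.08]. Speed limits (rad/s): [1.89, 1.89, 2.39, 3.14, 3.14, 3.14].

## Interface

Orientations are given as a rotation vector (axis times angle).
In Python, from workcell import robot, inverse_kinematics, eyes, ticket gives the robot as it stands. Calls block until the motion is done:
- robot.goto(position, orientation): joint-space move of the TCP to a pose.
- robot.move_linear(position, vel=0.15, attitude=None, until_force=None): straight line of the TCP; attitude=None keeps the orientation; vel is the mean speed in m/s. With until_force (N) it stops when the force on the tool has changed by that much, and returns True; else False.
- robot.goto_joints(angles): joint-space move.
- robot.move_gripper(opening, strength=None): finger opening in m; strength is the grip in N (None keeps the last); returns when the fingers have stopped.
- robot.sleep(seconds).
- inverse_kinematics(position, orientation): joint angles nearest the present ones, or None.
- eyes.get_image(name): name is "scene" or "top"; returns the picture (420x560x3 uint8, red, green, blue); there is no depth.
- eyes.get_calibration(name): a dict with "camera_matrix" (3x3 intrinsics, pixels), "k1" (the pictures are not rectified: a ray, as slopes to the right and down, at radius r is drawn at 1 + k1 r^2 times it, then the intrinsics apply), "extrinsics" (4x4, takes a point from world to camera coordinates). Camera axes: x right, y up, looking along -z (the intrinsics and any distortion apply to the point x, -y, -z); pixel columns grow to the right and rows downward; lengths in m; the calibration is good to about 2 mm. A picture is of the moment at which its call begins. get_calibration takes no time and is no camera call.
A pose or a line that the arm cannot do raises robot.Unreachable and nothing moves.
- ticket.sign_off(): hands the job in, once; it reports no verdict.
Readings, each from a call of its own:
- robot.get_time_s(): time.
- robot.get_joint_positions(): joint angles.
- robot.get_dq(): joint speeds.
- robot.get_joint_efforts(): joint torques, N m.
- robot.get_ee_pos(): TCP position.
- robot.get_tcp_rot(): TCP orientation.
- robot.get_ft_force(): force on the tool from outside, world axes, zero at the start.
- robot.get_moment(): the same for the moment, N m.
- robot.get_opening(): finger opening in m.
Only numpy, scipy, OpenCV 4.12 (cv2) and the standard library are available. Lean on these libraries where they do the work, as an engineer would, in place of code of your own. Each camera call takes 0.05 s, during which the arm holds its last target. There are 200 camera calls.

## Task

The dal is done, so put the cooker's whistle counter on the plank back to zero: flick the teeth of its wheel onward with a fingertip, counter-clockwise as seen from above, click after click, until the tooth that carries the upright post rests in its click right at the fixed pointer, and never let it click past the pointer. Use only the outside of the fingers; do not lift, knock over or push along the jars, the spoon, the lighter or the half-open drawer, and leave the wheel free at the end.

Things in the scene. Friction and masses are not known exactly. Their poses are not given: they have to be found in the camera images.
- counter: Whistle counter screwed to the plank: dark steel foot 100 x 90 x 8 mm (x by y by z), round column 54 mm in diameter up to 50 mm, bare aluminium wheel on top. Origin: centre of the foot's underside, on the plank's top, on the wheel's vertical axis. z up; +x runs from the axis to the fixed pointer, roughly away from the robot. Beside the column it is free below the teeth down to the foot.
- wheel_centre (a point): On the wheel's axis, at mid height of its teeth, 59 mm above the plank's top. Wheel: disc 60 mm in diameter with six radial teeth 60 degrees apart, each 8 mm wide with a rounded tip 46 mm from the axis; disc and teeth span 52 to 66 mm above the plank. At rest in a click the teeth stand at 0, 60, 120, 180, 240 and 300 degrees from the counter's +x.
- wheel (a joint): Wheel angle, rad, growing counter-clockwise from above; 0 = post at pointer. Sprung clicks every 1.047 (60 deg); starts at -2.09, -3.14 or -4.19 (2, 3 or 4 clicks short). Pushing a tooth takes 3 to 4 N; past half a click it snaps on into the next click by itself and stops there, before that it springs back. A finger left between the teeth can keep it from settling until drawn out.
- post (a point): Centre of the top of the upright post, 10 mm in diameter, that stands on one tooth of the wheel and marks it: 31 mm from the wheel's axis, 92 mm above the plank's top.
- pointer (a point): Tip of the fixed cone-shaped pointer (16 mm across at its thick end) that points at the wheel's axis from 50 mm away, 66 mm above the plank's top. Its stand is 62 to 70 mm from the axis, 14 mm wide, up to 74 mm high.
- plank: Fixed teak plank 170 x 940 x 22 mm (x by y by z) whose top is 150 mm above the work surface; origin on the work surface under its middle.
- green_jar: Green glass jar with a steel cap, 72 mm in diameter, 105 mm tall, standing loose on the plank; origin at the centre of its underside.
- pickle_jar: White ceramic pickle jar with knobbed lid on, 76 mm in diameter, 100 mm tall, standing loose on the plank; origin at the centre of its underside.
- spoon: Steel serving spoon 200 mm long lying loose along the plank near its left (+y) end; its length is its own x.
- lighter: Plastic gas lighter with push trigger, 190 mm long, 20 mm thick, lying loose along the plank near its right (-y) end; its length is its own x.
- store_drawer0_handle (a point): Knob of the half-open drawer in the box beneath the right (-y) part of the plank; the drawer stands out towards the robot, all below 130 mm over the work surface.
Not all that is in view belongs to the job. What is shaped like the spoon but blue or green is not meant.

How it is judged:
At the end, for the whole second after the job is handed in: The wheel rests in its zero click with the post at the pointer (joint within 0.17 rad of 0, still), the two jars, the spoon and the lighter stand or lie where they were (within 20 mm, not tipped over), and the drawer is where it was (within 20 mm) (value of joint wheel between -0.17 and 0.17 rad and velocity of joint wheel between -0.05 and 0.05 rad/s and distance of each of green_jar, pickle_jar, spoon, lighter, store_drawer0_handle from where it was at the start of the episode below 0.02 m and angle between each of green_jar, pickle_jar, spoon, lighter's own z axis and vertical below 0.3 rad); the robot touches nothing.
It fails at once if the wheel clicks past the pointer (value of joint wheel above 0.6 rad).
It fails at once if the wheel is turned the long way round, clockwise (value of joint wheel below -4.9742 rad).
It fails at once if a jar, the spoon or the lighter is lifted, carried or pushed away (distance of any of green_jar, pickle_jar, spoon, lighter from where it was at the start of the episode above 0.025 m or height (world z) of any of green_jar, pickle_jar, spoon, lighter above 0.165 m).
It fails at once if the drawer is moved (distance of store_drawer0_handle from where it was at the start of the episode above 0.025 m).
It also fails if it takes over 51 s, if anything falls off the work surface, if the arm or the gripper's body presses on something with over 40 N, if the wrist force passes 120 N, or if a joint passes its speed limit or range.

## Working session

There is one attempt and no reset: what is moved stays moved. The work goes in short steps, each a Python script; the robot and the scene stay as the last script left them, time stands still between calls to the robot, and variables do not carry over. Pictures are saved under pics/ and viewed, about 8 in all and at most 12, crops included, and the job is handed in when it is done.

```bash
mkdir -p pics; ls; python3 - <<'E'
from workcell import robot, eyes
import cv2, numpy as np
for n in ("scene","top"):
    im=eyes.get_image(n); cv2.imwrite(f"pics/{n}0.png",im[...,::-1])
    c=eyes.get_calibration(n); print(n,c)
print(robot.get_time_s(),robot.get_ee_pos(),robot.get_tcp_rot(),robot.tcp_to_grasp,robot.get_opening())
E
```

```text
pics
scene {'camera_matrix': array([[396.23884565,   0.        , 281.70356605],
       [  0.        , 396.23884565, 205.2572069 ],
       [  0.        ,   0.        ,   1.        ]]), 'k1': 0.014299384731766486, 'extrinsics': array([[-0.10085847,  0.99489887,  0.0019527 , -0.08423105],
       [-0.53090423, -0.05548043,  0.84561375,  0.09824055],
       [ 0.8414085 ,  0.08425061,  0.53379169, -1.70068339],
       [ 0.        ,  0.        ,  0.        ,  1.        ]])}
top {'camera_matrix': array([[491.60749652,   0.        , 286.06084366],
       [  0.        , 491.60749652, 211.78805695],
       [  0.        ,   0.        ,   1.        ]]), 'k1': 0.006840964974432908, 'extrinsics': array([[ 0.00361467, -0.99997783,  0.00559251,  0.10403078],
       [ 0.98246687,  0.00459373,  0.18638067, -0.48390393],
       [-0.18640223,  0.00482075,  0.98246169, -1.52777848],
       [ 0.        ,  0.        ,  0.        ,  1.        ]])}
0.1 [0.17225147 0.67809388 0.21335989] [-1.0245515   1.31755971  1.02360584] 0.0188 0.09127030842507707
```

View pics/scene0.png

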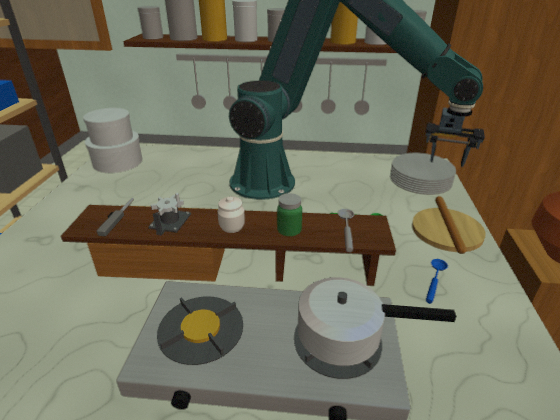

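View pics/top0.png

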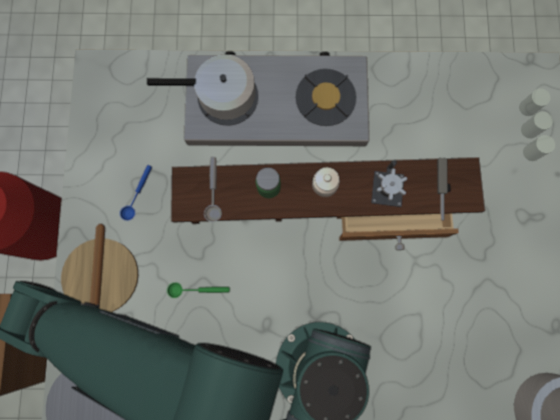

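The top view shows the counter near (391,184), its pointer up at (391,165), and the lighter at (443,190). The pickle jar is at (326,181). I'll zoom in on both views.

```bash
cat > h.py <<'E'
import numpy as np, cv2
from workcell import robot, eyes, inverse_kinematics, ticket
def cal(n):
    c=eyes.get_calibration(n); return c["camera_matrix"],c["k1"],c["extrinsics"]
def project(n,P):
    K,k,E=cal(n); p=np.atleast_2d(P)@E[:3,:3].T+E[:3,3]
    s=np.c_[p[:,0],-p[:,1]]/-p[:,2:]; s=s*(1+k*(s**2).sum(1,keepdims=True))
    return s@np.diag([K[0,0],K[1,1]])+K[:2,2]
def ray(n,uv):
    K,k,E=cal(n); d=(np.array(uv,float)-K[:2,2])/[K[0,0],K[1,1]]; s=d.copy()
    for _ in range(8): s=d/(1+k*(s@s))
    R=E[:3,:3]; return -R.T@E[:3,3], R.T@np.array([s[0],-s[1],-1])
def onplane(n,uv,z):
    o,d=ray(n,uv); return o+d*(z-o[2])/d[2]
def tri(a,b):
    (o1,d1),(o2,d2)=ray("scene",a),ray("top",b)
    t=np.linalg.lstsq(np.c_[d1,-d2],o2-o1,rcond=None)[0]
    p,q=o1+d1*t[0],o2+d2*t[1]; return (p+q)/2,np.linalg.norm(p-q)
E
python3 - <<'E'
from h import *
t=cv2.imread("pics/top0.png"); s=cv2.imread("pics/scene0.png")
a=cv2.resize(t[155:215,360:420],(600,600),interpolation=cv2.INTER_CUBIC)   # x10, origin 360,155
b=cv2.resize(s[185:240,140:200],(600,550),interpolation=cv2.INTER_CUBIC)  # x10, origin 140,185
cv2.imwrite("pics/topz.png",a); cv2.imwrite("pics/scz.png",b)
# plank corners (top view), z=.15
for uv in [(171,167),(480,158),(484,211),(173,221)]: print(onplane("top",uv,.15).round(3))
print(onplane("top",(391,184),.216), onplane("top",(326,181),.25), onplane("top",(268,181),.255),onplane("top",(443,165),.17),onplane("top",(443,222),.17))
E
```

```text
[0.6   0.456 0.15 ]
[ 0.633 -0.484  0.15 ]
[ 0.469 -0.485  0.15 ]
[0.434 0.442 0.15 ]
[ 0.533917   -0.19500248  0.216     ] [ 0.53319796 -0.00487772  0.25      ] [0.5311034  0.15791147 0.255     ] [ 0.6047908  -0.36343652  0.17      ] [ 0.43145757 -0.35376841  0.17      ]
```

View pics/topz.png

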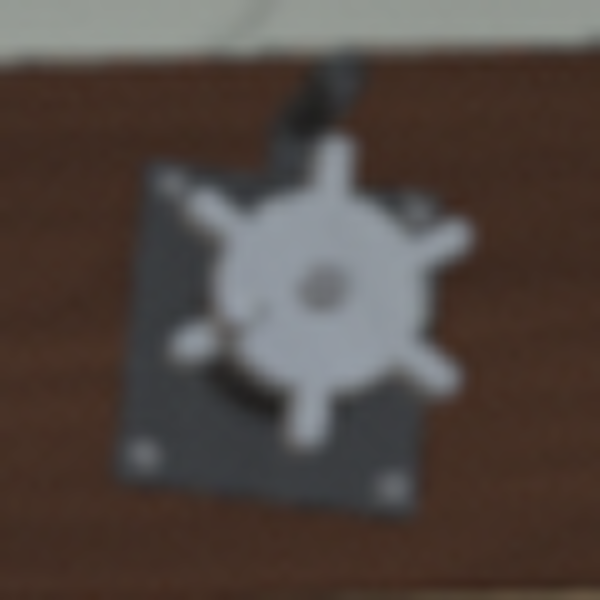

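View pics/scz.png

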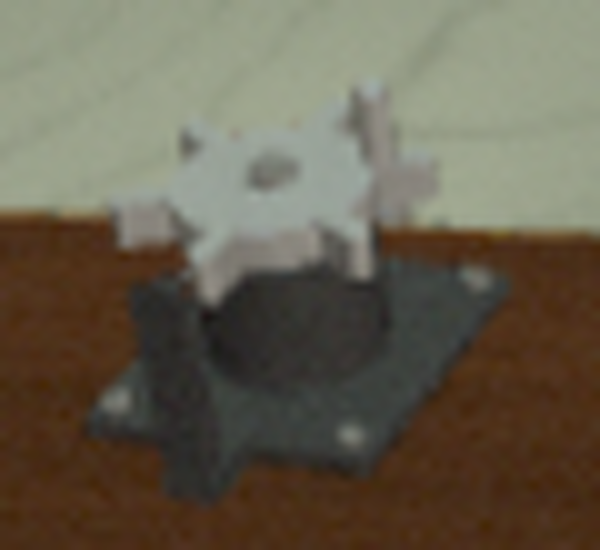

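```bash
python3 - <<'E'
from h import *
# top zoom pixel = 360+u/10-.45
f=lambda u,v,x0,y0:(x0+u/10-.45,y0+v/10-.45)
c,e=tri(f(273,170,140,185),f(323,288,360,155)); print("hub top tri",c,e)
# foot screws top view at z~.158
sc=[onplane("top",f(u,v,360,155),.16) for u,v in [(170,182),(418,210),(395,488),(145,455)]]
sc=np.array(sc); print(sc.round(4), sc.mean(0)); d=(sc[0]+sc[1]-sc[2]-sc[3])/2; yaw=np.arctan2(d[1],d[0]); d2=(sc[0]+sc[3]-sc[1]-sc[2])/2; print("yaw",np.degrees(yaw),np.degrees(np.arctan2(-d2[0],d2[1])))
tips=np.array([onplane("top",f(u,v,360,155),.216) for u,v in [(338,135),(195,195),(172,350),(305,445),(460,385),(472,232)]])
ctr=tips.mean(0); r=tips-ctr; print("tipctr",ctr,np.hypot(r[:,0],r[:,1]).round(4),(np.degrees(np.arctan2(r[:,1],r[:,0]))-[0,60,120,180,-120,-60]).round(1))
C=np.array([*c[:2],.15])
for n,x0,y0 in (("top",360,155),("scene",140,185)):
  for a in (120,180,240):
    th=yaw+np.radians(a); P=C+[.031*np.cos(th),.031*np.sin(th),.092]; print(n,a,((project(n,P)[0]-[x0,y0]+.45)*10).round())
  P=C+[.05*np.cos(yaw),.05*np.sin(yaw),.066];print("pointer",((project(n,P)[0]-[x0,y0]+.45)*10).round())
print(ray("top",(280,210))[0])
E
```

```text
hub top tri [ 0.53488867 -0.19646419  0.2195107 ] 0.0005300626693763252
[[ 0.5825 -0.1653  0.16  ]
 [ 0.5742 -0.2397  0.16  ]
 [ 0.4888 -0.2294  0.16  ]
 [ 0.4985 -0.1553  0.16  ]] [ 0.53601387 -0.19741423  0.16      ]
yaw -6.823713420754521 -6.9211150371355545
tipctr [ 0.53530424 -0.19768916  0.216     ] [0.0466 0.0458 0.0478 0.0463 0.0472 0.0468] [-7.2 -7.8 -7.9 -8.7 -6.2 -8.2]
top 120 [240. 310.]
top 180 [330. 375.]
top 240 [430. 333.]
pointer [334. 125.]
scene 120 [371.  87.]
scene 180 [309.  50.]
scene 240 [199.  66.]
pointer [192. 272.]
[0.19026223 0.11361644 1.59059237]
```

The post's projected position fits only the 120° tooth in both views, at top crop (240,310) and scene crop (371,87). That puts the wheel at -4.19, four clicks short. I'll push the robot-side tooth with the back of the leading finger along a chord, then withdraw radially.

```bash
cat >> h.py <<'E'
from scipy.spatial.transform import Rotation as Ro
C=np.array([.5353,-.1975]); YAW=np.radians(-7.2)
A=YAW+np.radians(200); u=np.array([np.cos(A),np.sin(A)]); t=np.array([np.cos(A-np.pi/2),np.sin(A-np.pi/2)])
def pose(e,yf,z=.200):  # e: inner edge of finger from axis (radial), yf: leading back face, clockwise of the chord's middle
    return np.r_[C+u*(e+.016)+t*(yf+.059),z]
def att(s):
    x=np.array([0,0,-1.]); zz=s*np.r_[t,0]; return Ro.from_matrix(np.c_[x,np.cross(zz,x),zz]).as_rotvec()
def crops(name):
    a,b=eyes.get_image("top"),eyes.get_image("scene")
    m=np.hstack([cv2.resize(a[150:215,355:425],(390,362),interpolation=cv2.INTER_CUBIC),cv2.resize(b[180:245,135:205],(390,362),interpolation=cv2.INTER_CUBIC)])
    cv2.imwrite(name,m[...,::-1])
def click():
    robot.move_linear(pose(.060,.038),vel=.12); robot.move_linear(pose(.034,.038),vel=.08)
    f0=np.array(robot.get_ft_force())[:2]
    for y in np.arange(.030,-.0111,-.00456):
        robot.move_linear(pose(.034,y),vel=.04)
        f=np.array(robot.get_ft_force())[:2]-f0; print(round(y*1e3,1),(f@t).round(1),(f@u).round(1))
    robot.move_linear(pose(.060,-.011),vel=.08); print("t",robot.get_time_s())
E
python3 - <<'E'
from h import *
p=np.array(robot.get_ee_pos()); robot.move_linear([p[0],p[1],.40],vel=.3)
up=pose(.060,.038,.40)
s=min((1,-1),key=lambda s:(lambda q:9 if q is None else abs(q[5]))(inverse_kinematics(up,att(s))))
for P in (pose(.06,.038),pose(.034,.038),pose(.034,-.011),pose(.06,-.011)): print(s,inverse_kinematics(P,att(s)))
robot.goto(up,att(s)); print(robot.get_time_s(),robot.get_ee_pos())
robot.move_linear(pose(.060,.038,.24),vel=.2); robot.move_linear(pose(.060,.038),vel=.06)
print(robot.get_time_s(),robot.get_ft_force()); crops("pics/a.png")
E
```

```text
-1 [-3.17044057e-01  1.66137523e-03  2.22288766e+00  0.00000000e+00
  9.17043620e-01  1.03035013e+00]
-1 [-0.28904963  0.04286807  2.18056911  0.          0.91815548  1.05834455]
-1 [-0.37403675  0.08398861  2.13629545  0.          0.9213086   0.97335743]
-1 [-0.40448106  0.0461505   2.17710975  0.          0.91833241  0.94291312]
3.825 [ 0.43993637 -0.11938349  0.40001564]
5.5917 [-0.37743263  0.60549008 -0.15941351]
```

View pics/a.png

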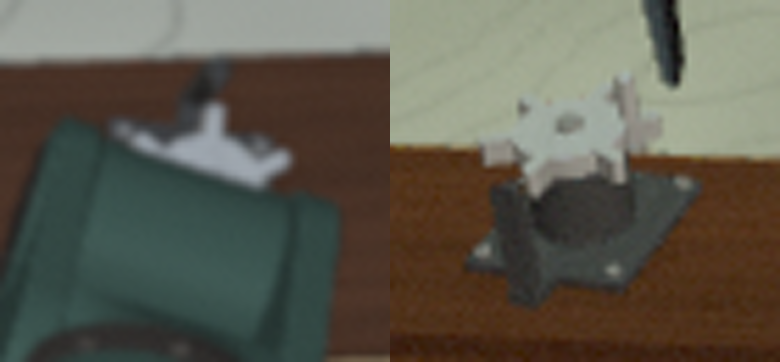

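The finger hangs clear of the wheel, behind the post tooth (tip at about (672,85) in the scene crop). Now the first click.

```bash
python3 - <<'E'
from h import *
click(); crops("pics/b.png")
E
```

```text
30.0 -0.1 0.2
25.4 -0.5 0.3
20.9 -0.7 -0.3
16.3 -0.4 0.3
11.8 3.1 2.4
7.2 1.0 1.8
2.6 0.6 0.5
-1.9 -0.5 0.3
-6.5 0.1 0.5
-11.0 -0.0 0.2
t 9.6417
```

View pics/b.png

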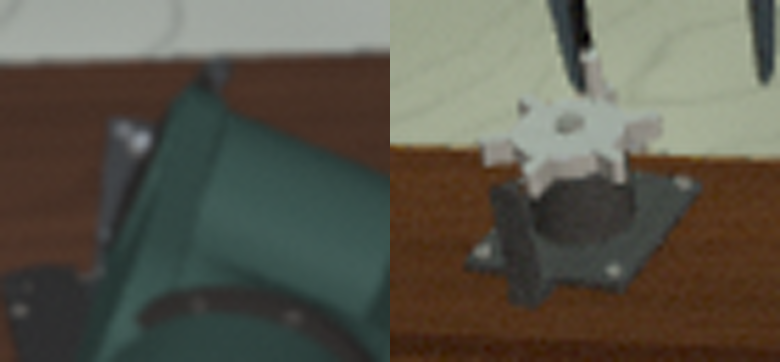

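Exactly one click: the post is now at (588,55) in the scene crop, where the 180° position should appear (588,53). On to the second.

```bash
python3 - <<'E'
from h import *
click(); crops("pics/c.png")
E
```

```text
30.0 1.1 -0.2
25.4 0.1 0.8
20.9 -0.5 0.3
16.3 0.1 -0.2
11.8 4.2 1.5
7.2 3.0 4.8
2.6 2.4 6.1
-1.9 1.7 0.0
-6.5 0.7 -0.5
-11.0 -0.2 -0.4
t 14.0
```

View pics/c.png

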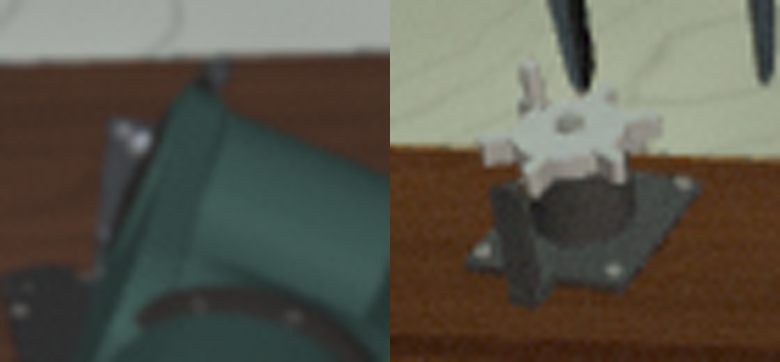

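The post is now on the 240° tooth (scene crop (529,65)), so two clicks remain.

```bash
python3 - <<'E'
from h import *
click(); crops("pics/d.png")
E
```

```text
30.0 0.5 -1.2
25.4 -0.6 -0.8
20.9 -0.6 -0.8
16.3 -0.1 0.0
11.8 3.3 1.6
7.2 1.7 0.6
2.6 0.2 -1.5
-1.9 -0.4 -0.0
-6.5 0.5 -0.7
-11.0 -1.0 -1.3
t 18.3583
```

View pics/d.png

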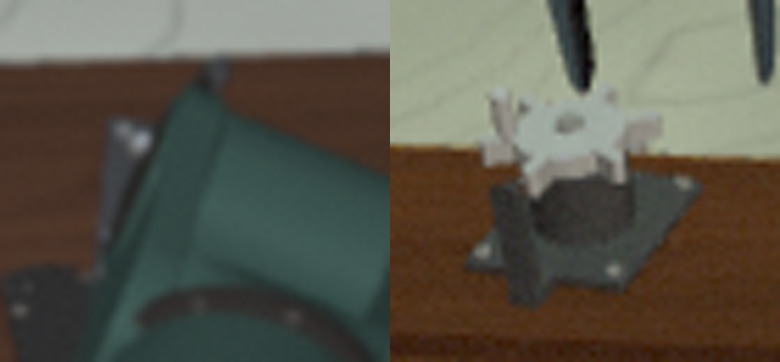

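The post is now on the 300° tooth (scene crop (500,97)), one short of the pointer. After the last click I'll back off, rise clear and check.

```bash
python3 - <<'E'
from h import *
click(); robot.move_linear(pose(.060,-.011,.40),vel=.2)
q=list(robot.get_joint_positions()); q[0]+=1.2; robot.goto_joints(q)   # swing the arm out of the top view of the counter
crops("pics/e.png"); cv2.imwrite("pics/top1.png",eyes.get_image("top")[...,::-1])
th=YAW; P=np.r_[C+.031*np.array([np.cos(th),np.sin(th)]),.242]
print("expected post", project("top",P),project("scene",P), robot.get_time_s(),robot.get_ft_force())
a=cv2.imread("pics/top0.png")[155:245,165:490]; b=cv2.imread("pics/top1.png")[155:245,165:490]
cv2.imwrite("pics/cmp.png",cv2.resize(np.vstack([a,b]),None,fx=2.4,fy=2.4,interpolation=cv2.INTER_CUBIC))
E
```

```text
30.0 0.6 1.3
25.4 1.0 0.7
20.9 0.1 1.2
16.3 0.5 1.3
11.8 4.5 3.4
7.2 1.6 2.0
2.6 1.7 0.8
-1.9 0.2 -0.5
-6.5 -0.4 1.4
-11.0 0.8 0.7
t 22.7167
expected post [[394.81203834 170.79445285]] [[159.97770752 200.43012169]] 25.975 [0.55952655 0.02470977 0.94047907]
```

View pics/e.png

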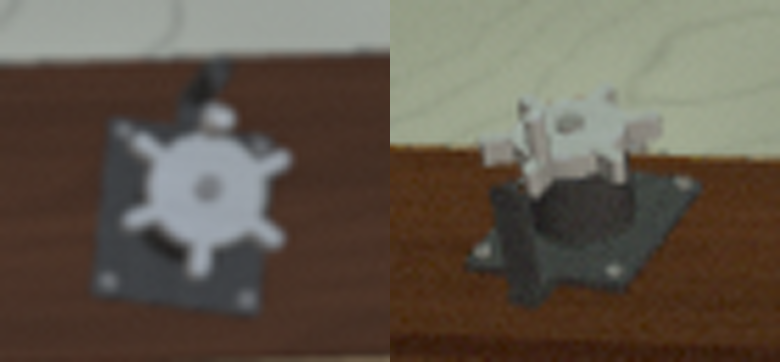

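View pics/cmp.png

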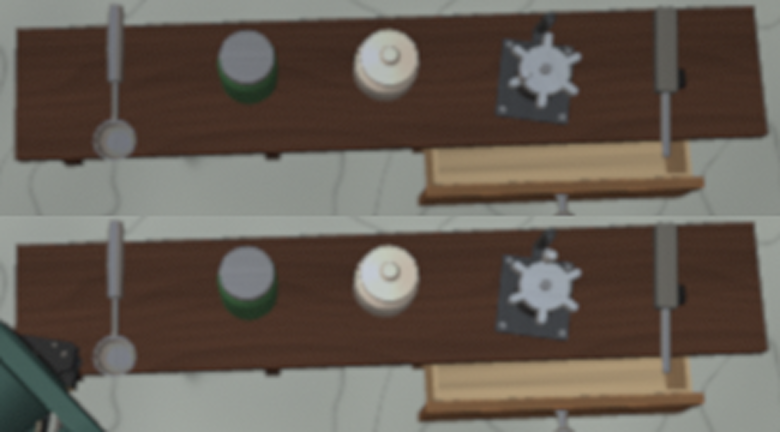

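The post stands on the tooth at the pointer: top crop (218,116) against an expected (222,116), and the scene view agrees. The before and after strips show the jars, spoon, lighter and drawer unmoved. The arm is clear at z = 0.40.

```bash
python3 -c "
from workcell import robot,ticket
print(robot.get_dq(),robot.get_time_s()); ticket.sign_off()"
```

```text
[ 0.00472659 -0.00230074 -0.00138366  0.00068747 -0.00226969 -0.00247014] 25.975
the job is handed in; nothing more can be done
```

The whistle counter is back at zero. I found the wheel four clicks short (-4.19 rad) and flicked it on one click at a time with the outside of one finger. I checked a picture after each click, then drew the finger out and moved the arm clear before handing in at 26.0 s.

- **Wheel:** in the last pictures the post sits on the pointer tooth, within about 1 px of where it should appear in the top view. The scene view agrees. The highest tooth force among the spot readings was about 6–7 N.
- **Everything else:** by eye, comparing the top view before and after, the jars, spoon, lighter and drawer have not moved.
- **Arm:** it stood clear of everything at about 0.40 m, and the force reading was close to zero.
- **Disagreements:** the only one was the first two-view fix of the hub's top, which came out about 3.5 mm too high. I used the given heights instead. No check failed, but the wheel angle was judged from the pictures only.

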